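Rebalance a six-place centrifuge rotor

ROBOT

A 6-joint arm with a two-finger parallel gripper is mounted at the origin on the work surface. World frame = base frame: x ahead of the robot, y to its left, z up, the work surface at z = 0. Lengths are in m, angles in rad, forces in N, time in s.
With the tool pointing down it reaches from about 0.225 to 0.875 m from the base axis. Payload 3.4 kg.
Tool frame: the origin (TCP) lies on the centre line of the jaws, within the pads' length; the fingertips stand 17 mm ahead of it and the grasp point (between the pads) lies 2 mm behind it; z points along the fingers, y is the line along which they close (so a half turn about z gives the same grasp; the last joint's range is limited). The gripper opens to 85 mm and grips with 20 to 120 N. Pads are 22 mm wide; open, the fingers measure 114 mm over their backs; the gripper's body (76 mm by 85 mm) begins 54 mm behind the grasp point. The pads swing forward as they close: fully open they stand 13 mm farther back than shut.
Start: joints at [-1.291, 0.276, 1.505, -0, 1.361, -0.121], TCP at [0.224, -0.529, 0.248] pointing down, gripper open.
Joint ranges: [-2.89, 2.89], [-0.75, 2.08], [0.22, 2.7], [-1.18, 4.32], [0.11, 2.71], [-2.7, 2.7]. Speed limits (rad/s): [2.57, 2.57, 3.14, 3.14, 3.14, 3.14].

INTERFACE

Orientations are given as a unit quaternion [w, x, y, z].
In Python, from rig import manip gives the robot as it stands.
- The arm moves only by the tool move_arm, never from a script. Its argument "steps" is one flat list of numbers, 7 for each row, row after row: the turn, a rotation vector about the world's x, y, z normalised to -1 to 1, where 1 is 360 degrees, then the shift along the world's x, y, z normalised to -1 to 1, where 1 is 1 m, then the opening, from -1 (shut) to 1 (fully open). A call has exactly 10 rows; each row is the pose to reach, as a shift and turn from the pose commanded when the call began, turning the shorter way round; what a row does not reach only later rows make up. A row lasts 1/10 s, in which the tool goes at most 50 mm and 8.59 degrees, less where a joint would pass 70% of its speed; a pose out of reach is approached as far as the arm can. A call with a number of a shift or a turn outside -1 to 1 is refused whole. A call with a gripper value outside its range is refused whole. The fingers move at their own pace and stop on an object; "squeeze" is the grip in N (left out, the last holds). Time passes only in rows, so rows that repeat a pose let the fingers close, or fill a call up. It gives the time, the measured TCP pose, the force, the opening and the grip force at its end, in the units of the state.
- manip.get_state(): the state, without advancing time (a new reading comes with each control period).
- manip.get_image(name): name is "scene" or "top" or "wrist"; returns a dict with "pixels" (384x512x3 uint8, blue, green, red), "fx", "fy", "cx", "cy" (pixels), "R" (3x3) and "t" (3): a world point X has camera coordinates R X + t. Camera axes: x right, y down, z forward; pixel columns grow to the right and rows downward; lengths in m; the calibration is good to about 2 mm. A picture is of the moment at which its call begins. There is no depth.
- manip.sign_off(): hands the job in; it is judged then, once.
The state is a dict: "clock": time; "qpos": joint angles; "qd": joint speeds; "effort": joint torques, N m; "position": TCP position; "ee_rot": TCP orientation; "contact_force": force on the tool from outside, world axes, zero at the start; "moment": the same for the moment, N m; "width": finger opening in m; "gripper_force": force on a finger pad.
Only numpy, scipy, OpenCV 4.12 (cv2) and the standard library are available. Lean on these libraries where they do the work, as an engineer would, in place of code of your own. Each camera call takes 0.05 s, during which the arm holds its last target. There are 200 camera calls.

TASK

This rotor has been loaded out of balance: every vessel faces a different kind across the hub. Rearrange the six vessels so that each one stands straight across the hub from its twin, all six upright and fully down in a bucket; the empty well of the bottle rack is there to park one on the way. Keep the vessels upright, lower them gently into place rather than dropping them, and leave the jar in the rack and the dropper bottle where they are.

Things in the scene. Friction and masses are not known exactly. Their poses are not given: they have to be found in the camera images.
- wide_a_mid (a point): Wide-mouth bottle (one of two twins): white body, grey ribbed cap 41 mm across, nearly as wide as the body. Round, body 44 mm in diameter, 107 mm high, foot chamfered. Point: on its axis, 53.5 mm above its underside; z up. Straight sides up to 88 mm above the underside, the lowest 50 mm inside a bucket: grip it about 78 mm above the underside. 0.15 kg.
- wide_b_mid (a point): Wide-mouth bottle (one of two twins): white body, grey ribbed cap 41 mm across, nearly as wide as the body. Round, body 44 mm in diameter, 107 mm high, foot chamfered. Point: on its axis, 53.5 mm above its underside; z up. Straight sides up to 88 mm above the underside, the lowest 50 mm inside a bucket: grip it about 78 mm above the underside. 0.15 kg.
- narrow_a_mid (a point): Narrow-neck bottle (one of two twins): white body, sloping shoulder, small grey cap 23 mm across. Round, body 44 mm in diameter, 113 mm high, foot chamfered. Point: on its axis, 56.5 mm above its underside; z up. Straight sides up to 86 mm above the underside, the lowest 50 mm inside a bucket: grip it about 78 mm above the underside. 0.14 kg.
- narrow_b_mid (a point): Narrow-neck bottle (one of two twins): white body, sloping shoulder, small grey cap 23 mm across. Round, body 44 mm in diameter, 113 mm high, foot chamfered. Point: on its axis, 56.5 mm above its underside; z up. Straight sides up to 86 mm above the underside, the lowest 50 mm inside a bucket: grip it about 78 mm above the underside. 0.14 kg.
- adapter_a_mid (a point): Tube adapter (one of two twins): white cylinder, four small grey tube caps standing out of its flat top; one rigid piece. Round, body 44 mm in diameter, 106 mm high, foot chamfered. Point: on its axis, 53 mm above its underside; z up. Straight sides up to 91 mm above the underside, the lowest 50 mm inside a bucket: grip it about 78 mm above the underside. 0.16 kg.
- adapter_b_mid (a point): Tube adapter (one of two twins): white cylinder, four small grey tube caps standing out of its flat top; one rigid piece. Round, body 44 mm in diameter, 106 mm high, foot chamfered. Point: on its axis, 53 mm above its underside; z up. Straight sides up to 91 mm above the underside, the lowest 50 mm inside a bucket: grip it about 78 mm above the underside. 0.16 kg.
- rotor: Six-bucket rotor, fixed, does not turn. Origin: on the axis at bench height. Bucket centres 95 mm from the axis at 0, 60, ... 300 deg from its own x axis (opposite ones 190 mm apart). Bucket: 54 mm inside, flaring to 62 at the rim, 67 outside; rim 68 mm, inner floor 18 mm above the bench. Arms below the rims; black hub knob 34 mm wide, 91 high. Stand 264 mm across.
- rack_free_well (a point): The empty well of the white two-well bottle rack (block 180 x 84 x 52 mm, fixed). Point: centre of the well's floor, 6 mm above the bench; well 58 mm in diameter, 46 mm deep. The rack's x axis points from the well with the jar to the empty one; well centres are 86 mm apart.
- jar_mid (a point): Short amber jar with black lid, 48 mm across, 64 mm high, standing in the other well of the rack; not part of the job. Point: its centre, 32 mm above its underside.
- dropper_mid (a point): White plastic dropper bottle with pointed nozzle, 33 mm across, 105 mm high, standing loose on the bench near the rotor; not part of the job. Point: its centre, 52.5 mm above its underside.
Mind the look-alikes: they are no part of the job. What is shaped like the part that bears wide_b_mid but blue is not meant.

How it is judged:
By the outcome, as a careful person would: the job done as asked, in the order asked, and still so for the second after the job is handed in, with the robot touching nothing.
It also fails if it takes over 96 s, if anything falls off the work surface, if the arm or the gripper's body presses on something with over 40 N, if the wrist force passes 120 N, or if a joint passes its speed limit or range.

## Working session

There is one attempt and no reset: what is moved stays moved. The work goes in short steps, Python scripts to look and compute and a tool call to move; the robot and the scene stay as the last step left them, time stands still between calls to the robot, and variables do not carry over. Pictures are saved under pics/ and viewed, at most 14 in all, crops included, and the job is handed in when it is done.

Besides the shell and the picture viewer there is one more tool, called after ">>>" by a JSON object that holds its "op" and its "data", one argument or row to a line. move_arm: Moves the arm, as the interface text tells. Scaled input: -1 to 1 covers 1 m each way for a shift and 360 degrees each way for a turn. Its arguments: {"type":"object","properties":{"steps":{"type":"array"},"squeeze":{"type":"number"}},"required":["steps"]}

```bash
mkdir -p pics; cat > h.py <<'E'
import numpy as np,cv2
from rig import manip
def grab(n):
    d=manip.get_image(n); np.savez('%s.npz'%n,**{k:np.array(v) for k,v in d.items()}); return d
def load(n): return dict(np.load('%s.npz'%n))
def onplane(d,u,v,z):
    R,t=np.array(d['R']),np.array(d['t']); c=-R.T@t
    r=R.T@np.array([(u-d['cx'])/d['fx'],(v-d['cy'])/d['fy'],1]); return c+r*(z-c[2])/r[2]
def proj(d,X):
    p=np.array(d['R'])@np.array(X)+np.array(d['t']); return d['fx']*p[0]/p[2]+d['cx'],d['fy']*p[1]/p[2]+d['cy']
E
python3 - <<'E'
from h import *
for n in['scene','top','wrist']:
    d=grab(n); print(n,d['fx'],d['cx'],d['cy'],-np.array(d['R']).T@np.array(d['t']),np.round(d['R'],2).tolist())
    if n!='wrist': cv2.imwrite(f'pics/{n}0.png',cv2.resize(d['pixels'],(800,600)))
print(manip.get_state())
E
```

```text
scene 459.55773554741097 261.5710024681799 195.20992809161342 [ 1.46977609 -0.53994214  0.79101906] [[0.55, 0.83, 0.0], [0.48, -0.32, -0.82], [-0.68, 0.45, -0.57]]
top 402.85337765989766 257.25074508913536 197.01411219282028 [0.38380458 0.03191543 1.20099338] [[-0.02, -1.0, -0.01], [-0.98, 0.02, -0.19], [0.19, 0.0, -0.98]]
wrist 264.3065827164983 253.53229511316897 193.5996974881806 [ 0.28760089 -0.50321775  0.3725237 ] [[0.39, -0.92, -0.0], [-0.89, -0.38, 0.27], [-0.25, -0.1, -0.96]]
{'clock': 0.15, 'qpos': array([-1.29102527e+00,  2.76444769e-01,  1.50586922e+00,  2.33572001e-05,
        1.36075765e+00, -1.21026088e-01]), 'qd': array([-9.10108600e-04, -2.03657959e-03, -4.22507180e-03,  1.93262383e-03,
        8.75658965e-06, -3.71224637e-04]), 'effort': array([ 1.33784790e-03, -4.17145801e+01, -2.46032417e+01, -1.87854343e-04,
        7.75987166e-03,  3.17032391e-05]), 'position': array([ 0.224214  , -0.52904559,  0.24763055]), 'ee_rot': array([-7.38069130e-04,  9.79987535e-01,  1.99057491e-01, -4.72495104e-05]), 'contact_force': array([ 0.69955162,  0.03429168, -0.44930916]), 'moment': array([ 0.01474825,  0.05414435, -0.01805675]), 'gripper_force': 0.0, 'width': 0.08572098886697861}
```

View pics/top0.png

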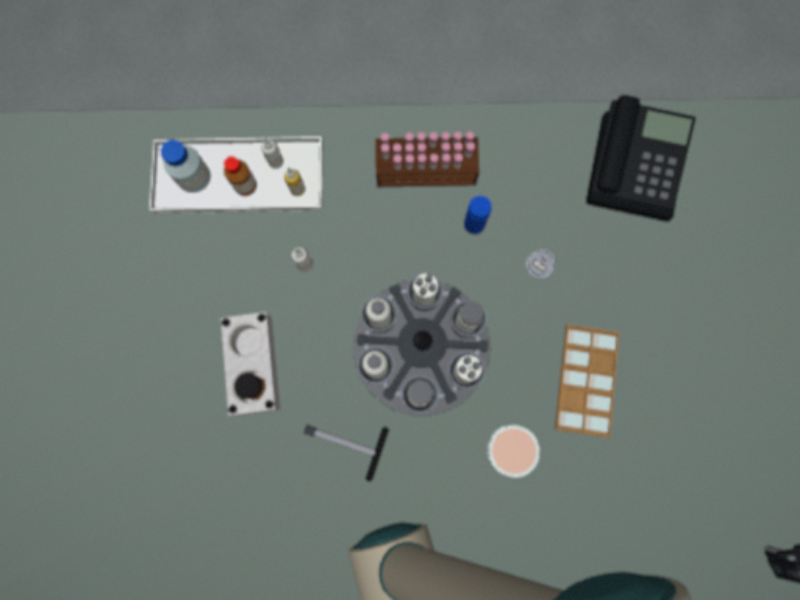

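View pics/scene0.png

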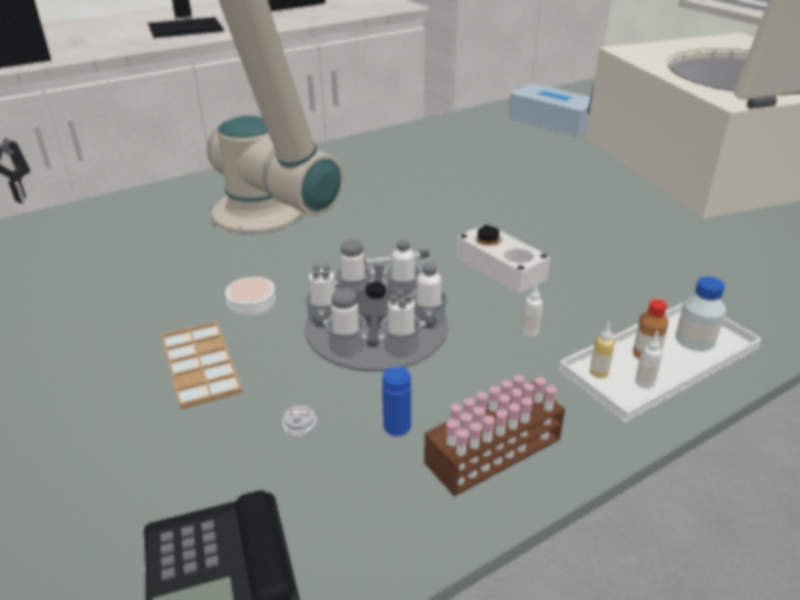

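The top view shows, as a clock around the hub (422,340): adapter (425,287), wide (469,318), adapter (468,369), wide (420,393), narrow (375,364), narrow (378,310). The rack has its empty well at (247,340) and the jar at (249,386). The look-alikes are the blue wide-mouth bottle at (477,215), which is standing on the bench, and the dropper at (300,257). The scene view agrees. Next I'll get rough positions.

```bash
python3 - <<'E'
from h import *
d=load('top'); s=.64
for n,u,v,z in[('hub',422,339,.091),('A0',425,284,.115),('W1',469,318,.12),('A2',468,369,.115),('W3',420,393,.12),('N4',375,363,.131),('N5',378,309,.131),('well',248,340,.052),('jar',249,386,.07),('k',226,323,.052),('k',262,317,.052),('k',233,408,.052),('k',269,404,.052)]:
    print(n,np.round(onplane(d,u*s,v*s,z),4))
c=d['pixels'][165:280,215:330]; e=d['pixels'][190:280,130:190]
cv2.imwrite('pics/crop.png',np.hstack([cv2.resize(c,(560,560),interpolation=2)]))
E
```

```text
hub [ 5.461e-01 -2.000e-04  9.100e-02]
A0 [ 0.6408 -0.0071  0.115 ]
W1 [ 0.5774 -0.0821  0.12  ]
A2 [ 0.489  -0.0776  0.115 ]
W3 [0.449  0.0062 0.12  ]
N4 [0.5004 0.082  0.131 ]
N5 [0.594 0.076 0.131]
well [0.5555 0.3196 0.052 ]
jar [0.4697 0.3107 0.07  ]
k [0.5881 0.3614 0.052 ]
k [0.5982 0.2949 0.052 ]
k [0.4319 0.3429 0.052 ]
k [0.438 0.278 0.052]
```

View pics/crop.png

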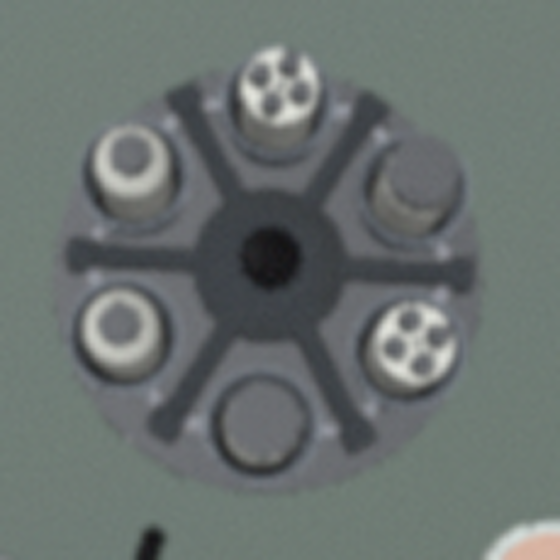

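The crop confirms the kinds. Clockwise from the top they are adapter, wide, adapter, wide, narrow, narrow. All six are white or grey and in the rotor, so the blue bottle is out.

I'll name the slots S0 to S5 clockwise from the top. The plan is a 3-cycle: W3 to the rack, A2 to S3, N4 to S2, then the wide from the rack to S4. First I'll move the wrist camera over the rotor, with the jaw yaw at y ≈ -94°, which is clear of the neighbouring vessels and also suits the rack.

>>> {"op": "move_arm", "data": {
  "steps": [0,0,-0.075,0.2,0.39,0.08,1,0,0,-0.075,0.2,0.39,0.08,1,0,0,-0.075,0.2,0.39,0.08,1,0,0,-0.075,0.2,0.39,0.08,1,0,0,-0.075,0.2,0.39,0.08,1,0,0,-0.075,0.2,0.39,0.08,1,0,0,-0.075,0.2,0.39,0.08,1,0,0,-0.075,0.2,0.39,0.08,1,0,0,-0.075,0.2,0.39,0.08,1,0,0,-0.075,0.2,0.39,0.08,1]
}}

```text
clock: 1.15
position: [0.4265, -0.1345, 0.3294]
ee_rot: [-0.001, 1.0, -0.031, 0.002]
contact_force: [-0.7, -0.8, -0.0]
width: 0.0853
gripper_force: 0.0
```

>>> {"op": "move_arm", "data": {
  "steps": [0,0,0,0.06,0.14,0,1,0,0,0,0.06,0.14,0,1,0,0,0,0.06,0.14,0,1,0,0,0,0.06,0.14,0,1,0,0,0,0.06,0.14,0,1,0,0,0,0.06,0.14,0,1,0,0,0,0.06,0.14,0,1,0,0,0,0.06,0.14,0,1,0,0,0,0.06,0.14,0,1,0,0,0,0.06,0.14,0,1]
}}

```text
clock: 2.15
position: [0.4842, -0.0001, 0.3285]
ee_rot: [0.0, 0.999, -0.036, 0.0]
contact_force: [-0.7, -0.3, -0.6]
width: 0.0853
gripper_force: 0.0
```

```bash
python3 - <<'E'
from h import *
d=grab('wrist'); s=manip.get_state(); print(s['clock'],s['position'],s['ee_rot'],s['qpos'],-d['R'].T@d['t'])
cv2.imwrite('pics/w1.png',cv2.resize(d['pixels'],(800,600),interpolation=2))
E
```

```text
2.2 [4.84265269e-01 4.54602100e-05 3.28426696e-01] [ 9.14854153e-05  9.99363897e-01 -3.56620856e-02  9.48525469e-05] [-1.43594066e-01  1.00012941e-01  1.53530764e+00 -1.61811082e-04
  1.50606376e+00  1.49855201e+00] [ 0.55281822 -0.0060021   0.45343014]
```

View pics/w1.png

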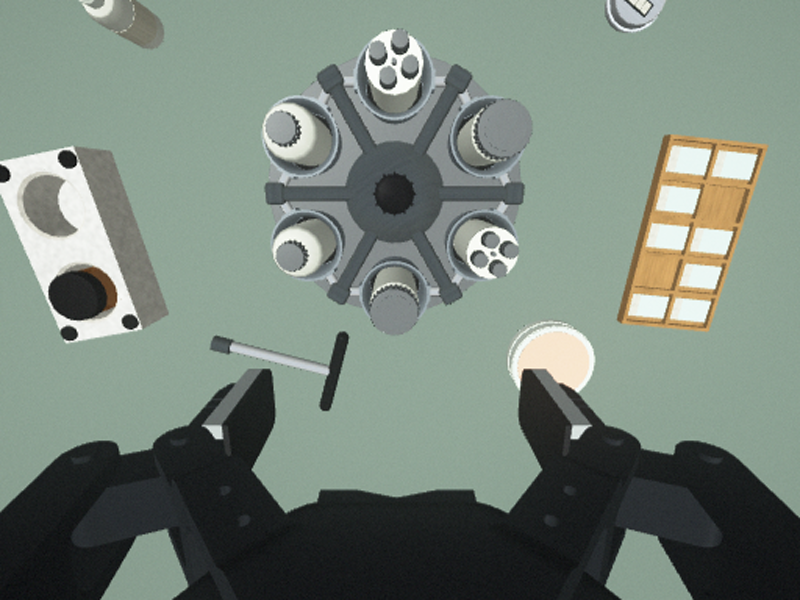

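The wrist view is sharp: hub knob at (395,193), W3's cap (393.5,310), A2's tubes around (495,253), N4's cap (290,257), and the rotor arms level at row 194. The rack's corner studs are at (68,158), (0,173), (130,321) and (68,333), and its empty well is at about (51,205).

```bash
python3 - <<'E'
from h import *
d=load('wrist'); s=.64
P=lambda u,v,z: onplane(d,(u+.5)*s-.5,(v+.5)*s-.5,z)[:2]
hub=P(395,193,.091); dr=P(514,194,.06)-P(275,194,.06); a=np.arctan2(dr[1],dr[0])+np.pi/2
print('hub',hub,'yaw',np.degrees(a))
# hub disc + knob via dark mask
g=d['pixels'].max(2); m=((g<45)*255).astype('uint8'); m[:60]=0; m[190:]=0; m[:,:220]=0; m[:,290:]=0
for c in cv2.findContours(m,0,2)[0]:
    if cv2.contourArea(c)>50: (u,v),r=cv2.minEnclosingCircle(c); print('dark',u/s,v/s,r/s,onplane(d,u,v,.091))
for k in range(6):
    th=a-k*np.pi/3; b=hub+.095*np.array([np.cos(th),np.sin(th)]); u,v=proj(d,[*b,.068]); print('S%d'%k,np.round(b,4),'rim px',np.round([u/s,v/s]))
print('W3',P(393.5,310,.125),'A2',P(495,253,.124),'N4',P(290,257.5,.131),'N5',P(282.5,127,.131),'A0',P(395,59,.124),'W1',P(504,127,.125))
K=[P(*p,.053) for p in[(68,158),(0,173),(130,321),(68,333)]]
c=np.mean(K,0); ax=(K[0]+K[1]-K[2]-K[3]); ax/=np.hypot(*ax)
print('rack',c,ax,'well',c+.043*ax,'direct',P(51,205,.052),'jar',P(76,295,.07),K)
t=load('top')
for k,X in [('well',[*(c+.043*ax),.052]),('hub',[*hub,.091])]: print(k,np.array(proj(t,X))/s)
E
```

```text
hub [ 0.54711826 -0.00362825] yaw -4.13146279921374
dark 393.4727907180786 193.47277879714966 20.59173285961151 [ 0.54657757 -0.00252841  0.091     ]
S0 [ 0.6419 -0.0105] rim px [395.  75.]
S1 [ 0.5886 -0.0891] rim px [489. 136.]
S2 [ 0.4938 -0.0823] rim px [483. 245.]
S3 [0.4524 0.0032] rim px [395. 294.]
S4 [0.5057 0.0819] rim px [307. 245.]
S5 [0.6004 0.075 ] rim px [300. 136.]
W3 [0.45405436 0.00425138] A2 [ 0.49551739 -0.08037367] N4 [0.50474435 0.08216079] N5 [0.59971755 0.0740343 ] A0 [ 0.63939243 -0.0105624 ] W1 [ 0.58876984 -0.08743915]
rack [0.51538368 0.31834704] [0.99386984 0.11055648] well [0.55812008 0.32310097] direct [0.55904011 0.32282631] jar [0.47435139 0.30933419] [array([0.59913091, 0.29381207]), array([0.59078209, 0.36058511]), array([0.43993693, 0.27596305]), array([0.43168478, 0.34302792])]
well [246.14369565 338.64588303]
hub [423.91652747 338.38319268]
```

Everything agrees: the hub is at about (0.547,-0.003) with yaw -4.1°, and the well at (0.558,0.323). I'll descend on W3 and grip it.

>>> {"op": "move_arm", "data": {
  "steps": [0,0,0,-0.02,0.003,-0.04,1,0,0,0,-0.03,0.004,-0.08,1,0,0,0,-0.03,0.004,-0.12,1,0,0,0,-0.03,0.004,-0.155,1,0,0,0,-0.03,0.004,-0.185,1,0,0,0,-0.03,0.004,-0.21,1,0,0,0,-0.03,0.004,-0.228,1,0,0,0,-0.03,0.004,-0.236,1,0,0,0,-0.03,0.004,-0.236,1,0,0,0,-0.03,0.004,-0.236,1],
  "squeeze": 40
}}

```text
clock: 3.2
position: [0.4551, 0.0044, 0.093]
ee_rot: [0.0, 0.999, -0.035, 0.001]
contact_force: [0.4, 0.9, 0.7]
width: 0.0855
gripper_force: 0.0
```

>>> {"op": "move_arm", "data": {
  "steps": [0,0,0,0,0,0,-1,0,0,0,0,0,0,-1,0,0,0,0,0,0,-1,0,0,0,0,0,0,-1,0,0,0,0,0,0,-1,0,0,0,0,0,0,-1,0,0,0,0,0,0,-1,0,0,0,0,0,0,-1,0,0,0,0,0,0,-1,0,0,0,0,0,0,-1]
}}

```text
clock: 4.2
position: [0.4548, 0.0044, 0.0932]
ee_rot: [0.0, 0.999, -0.035, 0.001]
contact_force: [-0.9, -0.8, 6.1]
width: 0.0427
gripper_force: 40.6
```

>>> {"op": "move_arm", "data": {
  "steps": [0,0,0,0,0,0.01,-1,0,0,0,0,0,0.03,-1,0,0,0,0,0,0.06,-1,0,0,0,0,0,0.09,-1,0,0,0,0,0,0.12,-1,0,0,0,0,0,0.14,-1,0,0,0,0.007,0.02,0.145,-1,0,0,0,0.02,0.06,0.145,-1,0,0,0,0.032,0.1,0.145,-1,0,0,0,0.045,0.14,0.145,-1]
}}

```text
clock: 5.2
position: [0.4992, 0.1458, 0.2378]
ee_rot: [0.0, 0.999, -0.036, 0.0]
contact_force: [0.7, -0.8, -0.9]
width: 0.0429
gripper_force: 41.2
```

>>> {"op": "move_arm", "data": {
  "steps": [0,0,0,0.012,0.04,0,-1,0,0,0,0.025,0.08,0,-1,0,0,0,0.037,0.115,0,-1,0,0,0,0.047,0.145,0,-1,0,0,0,0.054,0.167,-0.01,-1,0,0,0,0.058,0.178,-0.03,-1,0,0,0,0.058,0.178,-0.055,-1,0,0,0,0.058,0.178,-0.07,-1,0,0,0,0.058,0.178,-0.08,-1,0,0,0,0.058,0.178,-0.08,-1]
}}

```text
clock: 6.2
position: [0.5564, 0.3221, 0.1558]
ee_rot: [0.001, 0.999, -0.035, -0.002]
contact_force: [-0.9, 0.5, -1.2]
width: 0.0423
gripper_force: 41.2
```

```bash
python3 - <<'E'
from h import *
d=grab('wrist'); t=grab('top'); s=manip.get_state(); print(s['clock'],s['position'],s['width'],s['gripper_force'])
cv2.imwrite('pics/w2.png',cv2.resize(d['pixels'],(800,600),interpolation=2))
E
```

```text
6.3 [0.55768525 0.32258124 0.15793077] 0.042892044141427436 41.16479532520316
```

View pics/w2.png

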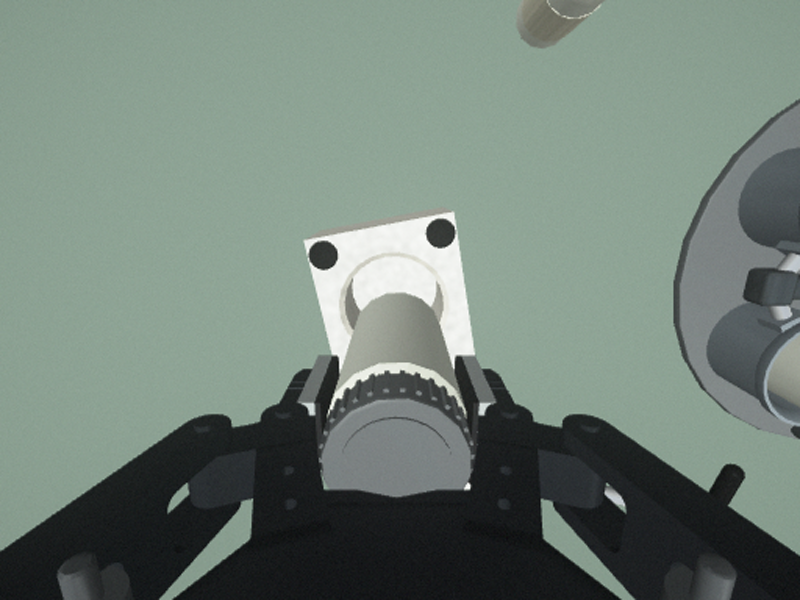

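```bash
python3 - <<'E'
from h import *
d=load('wrist'); s=.64
w=np.array([.5583,.3230])
th=np.linspace(0,2*np.pi,200)
q=np.array([proj(d,[w[0]+.029*np.cos(a),w[1]+.029*np.sin(a),.052]) for a in th])/s
print('rim pred u',q[:,0].min(),q[:,0].max(),'v top',q[:,1].min())
K=[onplane(d,u*s,v*s,.053)[:2] for u,v in[(323,255),(441,233)]]; print(K,np.mean(K,0))
E
```

```text
rim pred u 342.98123302630677 443.54990859075485 v top 255.64801868157687
[array([0.59051199, 0.35974384]), array([0.59798624, 0.29392088])] [0.59424912 0.32683236]
```

The bottle hangs upright at (396,380), over the well whose rim spans columns 340-443, as predicted. I'll lower it gently.

>>> {"op": "move_arm", "data": {
  "steps": [0,0,0,0.001,0.001,-0.015,-1,0,0,0,0.001,0.001,-0.03,-1,0,0,0,0.001,0.001,-0.042,-1,0,0,0,0.001,0.001,-0.052,-1,0,0,0,0.001,0.001,-0.06,-1,0,0,0,0.001,0.001,-0.066,-1,0,0,0,0.001,0.001,-0.07,-1,0,0,0,0.001,0.001,-0.073,-1,0,0,0,0.001,0.001,-0.075,-1,0,0,0,0.001,0.001,-0.076,-1]
}}

```text
clock: 7.3
position: [0.5585, 0.3236, 0.0814]
ee_rot: [-0.0, 0.999, -0.035, 0.0]
contact_force: [-0.2, 0.7, -2.6]
width: 0.0427
gripper_force: 41.2
```

```bash
python3 -c "
from h import *
s=manip.get_state();print(s['clock'],s['position'],s['contact_force'],s['ee_rot'])"
```

```text
7.3 [0.55845513 0.32359866 0.08135307] [-0.15878321  0.71667624 -2.57378222] [-1.10695275e-05  9.99380340e-01 -3.51983006e-02  1.22470364e-04]
```

>>> {"op": "move_arm", "data": {
  "steps": [0,0,0,0,0,-0.0005,-1,0,0,0,0,0,-0.001,-1,0,0,0,0,0,-0.0015,-1,0,0,0,0,0,-0.002,-1,0,0,0,0,0,-0.002,-1,0,0,0,0,0,-0.002,0,0,0,0,0,0,-0.002,1,0,0,0,0,0,-0.002,1,0,0,0,0,0,-0.002,1,0,0,0,0,0,-0.002,1]
}}

```text
clock: 8.3
position: [0.5583, 0.3235, 0.0791]
ee_rot: [0.0, 0.999, -0.035, -0.0]
contact_force: [-0.4, -0.3, 0.4]
width: 0.0854
gripper_force: 0.0
```

>>> {"op": "move_arm", "data": {
  "steps": [0,0,0,0,0,0.005,1,0,0,0,0,0,0.02,1,0,0,0,0,0,0.05,1,0,0,0,0,0,0.09,1,0,0,0,0,0,0.12,1,0,0,0,-0.002,-0.02,0.14,1,0,0,0,-0.008,-0.06,0.14,1,0,0,0,-0.014,-0.1,0.14,1,0,0,0,-0.02,-0.145,0.14,1,0,0,0,-0.028,-0.19,0.14,1]
}}

```text
clock: 9.3
position: [0.5301, 0.1322, 0.2197]
ee_rot: [0.0, 0.999, -0.035, 0.001]
contact_force: [0.3, 0.0, 0.7]
width: 0.0852
gripper_force: 0.0
```

```bash
python3 - <<'E'
from h import *
d=grab('wrist'); s=manip.get_state(); print(s['clock'],s['position'],s['width'])
cv2.imwrite('pics/w3.png',cv2.resize(d['pixels'],(800,600),interpolation=2))
E
```

```text
9.35 [0.52813419 0.12521633 0.21966133] 0.08536897195932933
```

View pics/w3.png

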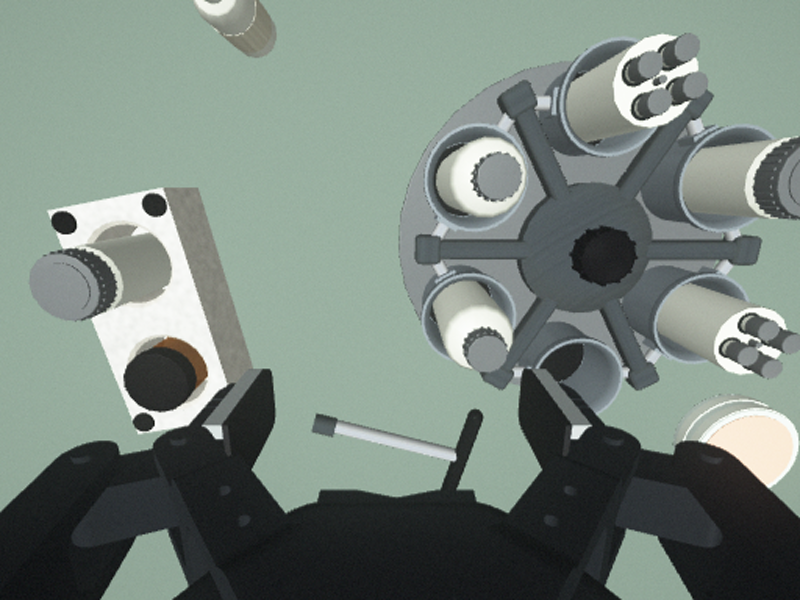

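The wide bottle is parked upright in the rack at (90,280), and S3 is empty at (575,365). Next is A2.

>>> {"op": "move_arm", "data": {
  "steps": [0,0,0,-0.007,-0.04,0,1,0,0,0,-0.014,-0.085,0,1,0,0,0,-0.021,-0.13,0,1,0,0,0,-0.028,-0.17,0,1,0,0,0,-0.033,-0.2,0,1,0,0,0,-0.035,-0.214,-0.02,1,0,0,0,-0.035,-0.214,-0.05,1,0,0,0,-0.035,-0.214,-0.07,1,0,0,0,-0.035,-0.214,-0.07,1,0,0,0,-0.035,-0.214,-0.07,1]
}}

```text
clock: 10.35
position: [0.4957, -0.0804, 0.1498]
ee_rot: [0.0, 0.999, -0.035, 0.0]
contact_force: [-0.8, -0.1, 0.7]
width: 0.0854
gripper_force: 0.0
```

```bash
python3 - <<'E'
from h import *
d=grab('wrist'); s=manip.get_state(); print(s['clock'],s['position'],s['width'])
cv2.imwrite('pics/w4.png',cv2.resize(d['pixels'],(800,600),interpolation=2))
E
```

```text
10.4 [ 0.49626526 -0.0805103   0.15043396] 0.08544757457439119
```

View pics/w4.png

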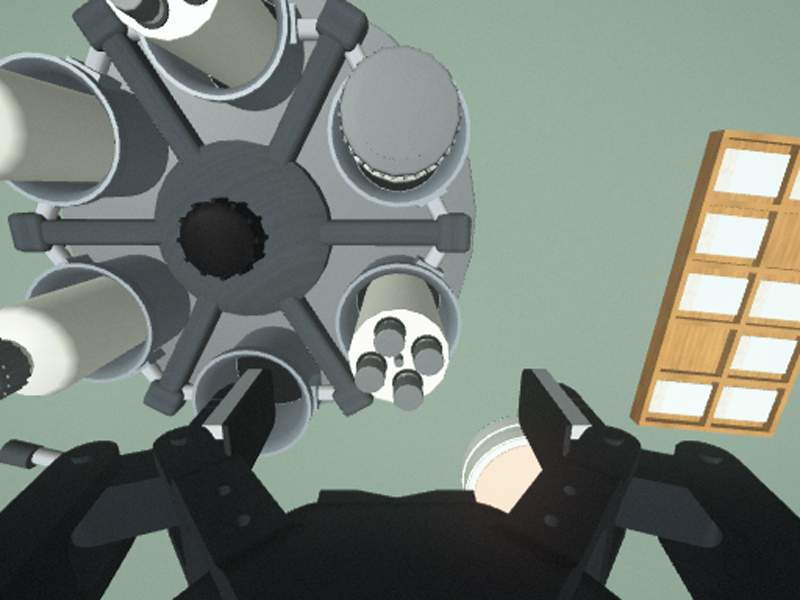

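```bash
python3 - <<'E'
from h import *
d=load('wrist'); s=.64
P=lambda u,v,z: np.round(onplane(d,(u+.5)*s-.5,(v+.5)*s-.5,z)[:2],4)
print('A2',P(399,364.5,.124),'S3rim',P(252.5,402.5,.068),'S2 y',P(399.5,320,.068),'knob',P(221,238,.091))
E
```

```text
A2 [ 0.4963 -0.0821] S3rim [0.4538 0.0027] S2 y [ 0.4964 -0.0826] knob [ 0.5477 -0.0067]
```

A2's top is centred at (399,364), i.e. (0.496,-0.082), so it sits centred between the jaws.

>>> {"op": "move_arm", "data": {
  "steps": [0,0,0,0,-0.001,-0.025,1,0,0,0,0,-0.001,-0.045,1,0,0,0,0,-0.001,-0.055,1,0,0,0,0,-0.001,-0.057,1,0,0,0,0,-0.001,-0.057,1,0,0,0,0,-0.001,-0.057,-1,0,0,0,0,-0.001,-0.057,-1,0,0,0,0,-0.001,-0.057,-1,0,0,0,0,-0.001,-0.057,-1,0,0,0,0,-0.001,-0.057,-1]
}}

```text
clock: 11.4
position: [0.4958, -0.0816, 0.0932]
ee_rot: [0.0, 0.999, -0.035, 0.001]
contact_force: [-1.3, 0.5, 6.6]
width: 0.0431
gripper_force: 40.5
```

>>> {"op": "move_arm", "data": {
  "steps": [0,0,0,0,0,0,-1,0,0,0,0,0,0,-1,0,0,0,0,0,0,-1,0,0,0,0,0,0.01,-1,0,0,0,0,0,0.03,-1,0,0,0,0,0,0.06,-1,0,0,0,0,0,0.09,-1,0,0,0,0,0,0.12,-1,0,0,0,0,0,0.135,-1,0,0,0,0,0,0.14,-1]
}}

```text
clock: 12.4
position: [0.4961, -0.0817, 0.2345]
ee_rot: [0.001, 0.999, -0.035, 0.002]
contact_force: [0.8, 0.3, -2.2]
width: 0.0434
gripper_force: 41.0
```

>>> {"op": "move_arm", "data": {
  "steps": [0,0,0,-0.01,0.02,0,-1,0,0,0,-0.025,0.05,0,-1,0,0,0,-0.038,0.075,0,-1,0,0,0,-0.043,0.085,0,-1,0,0,0,-0.043,0.085,-0.01,-1,0,0,0,-0.043,0.085,-0.03,-1,0,0,0,-0.043,0.085,-0.05,-1,0,0,0,-0.043,0.085,-0.06,-1,0,0,0,-0.043,0.085,-0.06,-1,0,0,0,-0.043,0.085,-0.06,-1]
}}

```text
clock: 13.4
position: [0.453, 0.003, 0.1723]
ee_rot: [0.0, 0.999, -0.035, 0.0]
contact_force: [0.1, 0.8, -2.0]
width: 0.0428
gripper_force: 41.1
```

```bash
python3 - <<'E'
from h import *
d=grab('wrist'); s=manip.get_state(); print(s['clock'],s['position'],s['width'])
cv2.imwrite('pics/w5.png',cv2.resize(d['pixels'],(800,600),interpolation=2))
q=np.array([proj(d,[.4532+.031*np.cos(a),.0032+.031*np.sin(a),.068]) for a in np.linspace(0,6.28,200)])/.64
print(q[:,0].min(),q[:,0].max(),q[:,1].min())
E
```

```text
13.45 [0.45323372 0.00301764 0.17277109] 0.0430701052405276
341.36718651032663 448.42338814250667 255.46354091617985
```

View pics/w5.png

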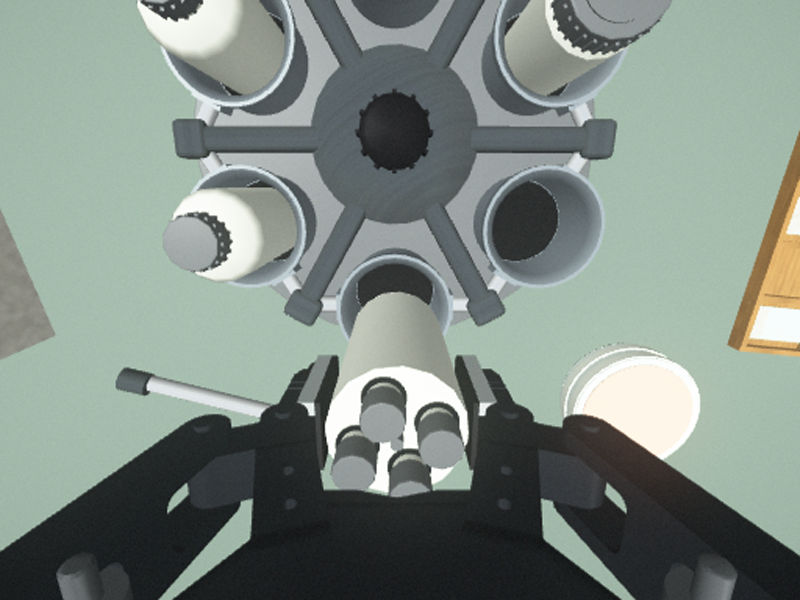

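S3's rim spans columns 340-450 with its top at row 254, as predicted, and the adapter hangs centred above it. I'll lower it.

>>> {"op": "move_arm", "data": {
  "steps": [0,0,0,0,0,-0.015,-1,0,0,0,0,0,-0.03,-1,0,0,0,0,0,-0.044,-1,0,0,0,0,0,-0.056,-1,0,0,0,0,0,-0.065,-1,0,0,0,0,0,-0.071,-1,0,0,0,0,0,-0.075,-1,0,0,0,0,0,-0.077,-1,0,0,0,0,0,-0.078,-1,0,0,0,0,0,-0.079,-1]
}}

```text
clock: 14.45
position: [0.4527, 0.0035, 0.0936]
ee_rot: [0.0, 0.999, -0.035, 0.0]
contact_force: [-1.0, -0.4, -1.5]
width: 0.043
gripper_force: 41.1
```

>>> {"op": "move_arm", "data": {
  "steps": [0,0,0,0,0,-0.0005,-1,0,0,0,0,0,-0.001,-1,0,0,0,0,0,-0.0015,-1,0,0,0,0,0,-0.0015,-1,0,0,0,0,0,-0.0015,-1,0,0,0,0,0,-0.0015,-1,0,0,0,0,0,-0.0015,-1,0,0,0,0,0,-0.0015,-1,0,0,0,0,0,-0.0015,-1,0,0,0,0,0,-0.0015,-1]
}}

```text
clock: 15.45
position: [0.4527, 0.0035, 0.0932]
ee_rot: [0.0, 0.999, -0.035, 0.001]
contact_force: [-2.3, 0.3, 8.1]
width: 0.0427
gripper_force: 42.1
```

The contact force shows it is on the floor. I'll release it, rise, and go above N4.

>>> {"op": "move_arm", "data": {
  "steps": [0,0,0,0,0,0,0,0,0,0,0,0,0,1,0,0,0,0,0,0,1,0,0,0,0,0,0,1,0,0,0,0,0,0,1,0,0,0,0,0,0.01,1,0,0,0,0,0,0.03,1,0,0,0,0,0,0.06,1,0,0,0,0,0,0.085,1,0,0,0,0,0,0.095,1]
}}

```text
clock: 16.45
position: [0.4539, 0.0033, 0.1897]
ee_rot: [0.0, 0.999, -0.035, 0.003]
contact_force: [0.8, 0.4, 0.6]
width: 0.0851
gripper_force: 0.0
```

>>> {"op": "move_arm", "data": {
  "steps": [0,0,0,0.012,0.018,0,1,0,0,0,0.032,0.048,0,1,0,0,0,0.048,0.072,0,1,0,0,0,0.052,0.079,0,1,0,0,0,0.052,0.079,-0.015,1,0,0,0,0.052,0.079,-0.03,1,0,0,0,0.052,0.079,-0.035,1,0,0,0,0.052,0.079,-0.035,1,0,0,0,0.052,0.079,-0.035,1,0,0,0,0.052,0.079,-0.035,1]
}}

```text
clock: 17.45
position: [0.5048, 0.0823, 0.1526]
ee_rot: [0.0, 0.999, -0.035, 0.001]
contact_force: [-0.0, -0.2, -0.4]
width: 0.0852
gripper_force: 0.0
```

```bash
python3 - <<'E'
from h import *
d=grab('wrist'); s=manip.get_state(); print(s['clock'],s['position'],s['width'])
cv2.imwrite('pics/w6.png',cv2.resize(d['pixels'],(800,600),interpolation=2))
E
```

```text
17.5 [0.50479105 0.08234104 0.15255518] 0.08535233999182103
```

View pics/w6.png

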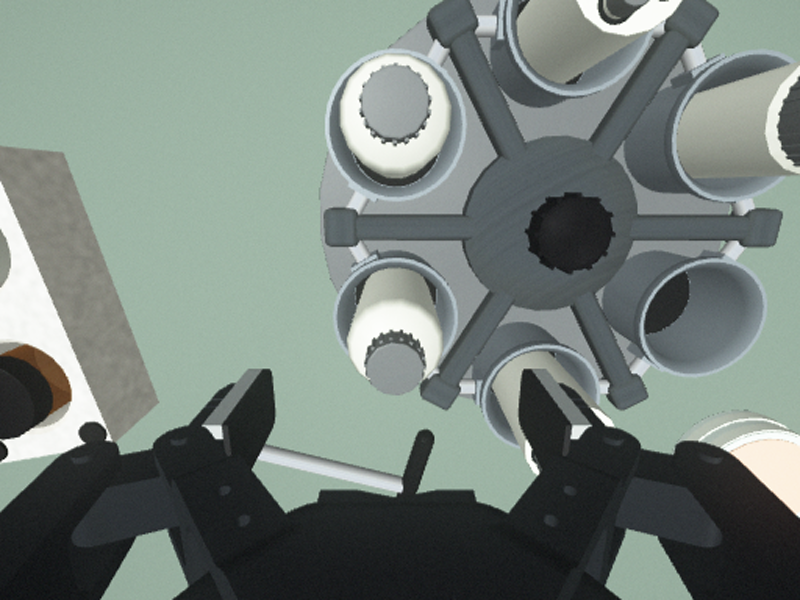

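N4's cap is at (393,369), centred between the jaws. I'll grip it.

>>> {"op": "move_arm", "data": {
  "steps": [0,0,0,0,0,-0.025,1,0,0,0,0,0,-0.045,1,0,0,0,0,0,-0.056,1,0,0,0,0,0,-0.059,1,0,0,0,0,0,-0.059,1,0,0,0,0,0,-0.059,-1,0,0,0,0,0,-0.059,-1,0,0,0,0,0,-0.059,-1,0,0,0,0,0,-0.059,-1,0,0,0,0,0,-0.059,-1]
}}

```text
clock: 18.5
position: [0.5049, 0.0826, 0.0937]
ee_rot: [-0.0, 0.999, -0.035, 0.001]
contact_force: [-0.7, -0.1, 5.7]
width: 0.0428
gripper_force: 40.8
```

>>> {"op": "move_arm", "data": {
  "steps": [0,0,0,0,0,0,-1,0,0,0,0,0,0,-1,0,0,0,0,0,0,-1,0,0,0,0,0,0.01,-1,0,0,0,0,0,0.03,-1,0,0,0,0,0,0.06,-1,0,0,0,0,0,0.09,-1,0,0,0,0,0,0.12,-1,0,0,0,0,0,0.135,-1,0,0,0,0,0,0.14,-1]
}}

```text
clock: 19.5
position: [0.5051, 0.0826, 0.235]
ee_rot: [-0.0, 0.999, -0.035, 0.002]
contact_force: [-0.4, -0.7, -1.7]
width: 0.0428
gripper_force: 41.0
```

>>> {"op": "move_arm", "data": {
  "steps": [0,0,0,-0.001,-0.02,0,-1,0,0,0,-0.004,-0.06,0,-1,0,0,0,-0.006,-0.1,0,-1,0,0,0,-0.008,-0.14,0,-1,0,0,0,-0.01,-0.16,0,-1,0,0,0,-0.01,-0.165,-0.01,-1,0,0,0,-0.01,-0.165,-0.03,-1,0,0,0,-0.01,-0.165,-0.05,-1,0,0,0,-0.01,-0.165,-0.06,-1,0,0,0,-0.01,-0.165,-0.06,-1]
}}

```text
clock: 20.5
position: [0.4928, -0.0813, 0.1706]
ee_rot: [-0.001, 0.999, -0.035, -0.002]
contact_force: [0.3, -0.8, -1.4]
width: 0.0429
gripper_force: 41.1
```

```bash
python3 - <<'E'
from h import *
d=grab('wrist'); s=manip.get_state(); print(s['clock'],s['position'],s['width'])
cv2.imwrite('pics/w7.png',cv2.resize(d['pixels'],(800,600),interpolation=2))
for c in [(.4945,-.0823)]:
  q=np.array([proj(d,[c[0]+.031*np.cos(a),c[1]+.031*np.sin(a),.068]) for a in np.linspace(0,6.28,200)])/.64
  print(q[:,0].min(),q[:,0].max(),q[:,1].min())
E
```

```text
20.55 [ 0.49377116 -0.08171428  0.17192363] 0.04283855197462259
343.1176393003211 451.15047938400124 252.2704429147212
```

View pics/w7.png

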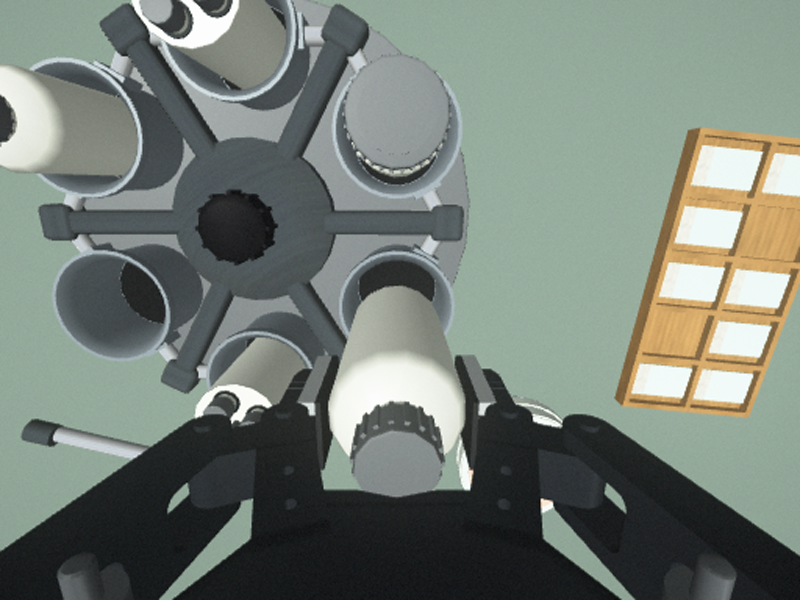

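The S2 rim spans columns 340-454, as predicted, and the bottle is centred over it. I'll lower it.

>>> {"op": "move_arm", "data": {
  "steps": [0,0,0,0,0,-0.015,-1,0,0,0,0,0,-0.03,-1,0,0,0,0,0,-0.044,-1,0,0,0,0,0,-0.056,-1,0,0,0,0,0,-0.065,-1,0,0,0,0,0,-0.071,-1,0,0,0,0,0,-0.075,-1,0,0,0,0,0,-0.077,-1,0,0,0,0,0,-0.078,-1,0,0,0,0,0,-0.079,-1]
}}

```text
clock: 21.55
position: [0.4946, -0.0826, 0.0941]
ee_rot: [0.0, 0.999, -0.035, 0.0]
contact_force: [-0.5, -0.1, -1.7]
width: 0.0425
gripper_force: 41.2
```

>>> {"op": "move_arm", "data": {
  "steps": [0,0,0,0,0,-0.0005,-1,0,0,0,0,0,-0.001,-1,0,0,0,0,0,-0.0015,-1,0,0,0,0,0,-0.002,-1,0,0,0,0,0,-0.002,-1,0,0,0,0,0,-0.002,-1,0,0,0,0,0,-0.002,-1,0,0,0,0,0,-0.002,-1,0,0,0,0,0,-0.002,-1,0,0,0,0,0,-0.002,-1]
}}

```text
clock: 22.55
position: [0.4948, -0.0825, 0.0937]
ee_rot: [0.0, 0.999, -0.035, 0.001]
contact_force: [-2.9, 0.8, 10.9]
width: 0.0424
gripper_force: 42.4
```

It's seated. I'll release it, rise, and return to the parked bottle.

>>> {"op": "move_arm", "data": {
  "steps": [0,0,0,0,0,0,0,0,0,0,0,0,0,1,0,0,0,0,0,0,1,0,0,0,0,0,0,1,0,0,0,0,0,0,1,0,0,0,0,0,0.01,1,0,0,0,0,0,0.03,1,0,0,0,0,0,0.07,1,0,0,0,0,0,0.11,1,0,0,0,0,0,0.125,1]
}}

```text
clock: 23.55
position: [0.4964, -0.0831, 0.2215]
ee_rot: [0.001, 0.999, -0.035, 0.004]
contact_force: [1.3, 0.3, -0.4]
width: 0.0853
gripper_force: 0.0
```

>>> {"op": "move_arm", "data": {
  "steps": [0,0,0,0.003,0.02,0,1,0,0,0,0.009,0.06,0,1,0,0,0,0.016,0.1,0,1,0,0,0,0.022,0.14,0,1,0,0,0,0.028,0.18,0,1,0,0,0,0.034,0.22,0,1,0,0,0,0.041,0.26,0,1,0,0,0,0.046,0.29,0,1,0,0,0,0.049,0.31,0,1,0,0,0,0.05,0.32,0,1]
}}

```text
clock: 24.55
position: [0.5445, 0.2395, 0.2172]
ee_rot: [-0.0, 0.999, -0.034, 0.0]
contact_force: [0.1, 0.0, -0.3]
width: 0.0851
gripper_force: 0.0
```

>>> {"op": "move_arm", "data": {
  "steps": [0,0,0,0.004,0.025,0,1,0,0,0,0.009,0.06,0,1,0,0,0,0.0135,0.084,0,1,0,0,0,0.0135,0.086,-0.02,1,0,0,0,0.0135,0.086,-0.05,1,0,0,0,0.0135,0.086,-0.065,1,0,0,0,0.0135,0.086,-0.065,1,0,0,0,0.0135,0.086,-0.065,1,0,0,0,0.0135,0.086,-0.065,1,0,0,0,0.0135,0.086,-0.065,1]
}}

```text
clock: 25.55
position: [0.5587, 0.3236, 0.1534]
ee_rot: [-0.001, 0.999, -0.035, 0.001]
contact_force: [-0.3, -0.3, -0.3]
width: 0.0857
gripper_force: 0.0
```

```bash
python3 - <<'E'
from h import *
d=grab('wrist'); s=manip.get_state(); print(s['clock'],s['position'],s['width'])
cv2.imwrite('pics/w8.png',cv2.resize(d['pixels'],(800,600),interpolation=2))
print(np.array(proj(d,[.5585,.3235,.113]))/.64)
E
```

```text
25.6 [0.55850571 0.32364125 0.15316258] 0.08527350535056023
[395.22114265 352.1941042 ]
```

View pics/w8.png

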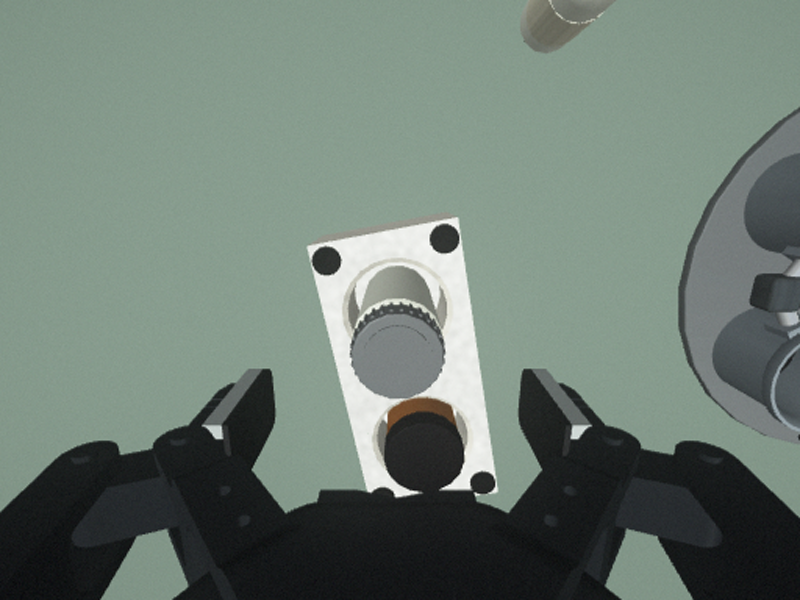

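The parked bottle's cap is at (398,354), as expected. I'll grip and lift it.

>>> {"op": "move_arm", "data": {
  "steps": [0,0,0,0,0,-0.03,1,0,0,0,0,0,-0.055,1,0,0,0,0,0,-0.068,1,0,0,0,0,0,-0.072,1,0,0,0,0,0,-0.072,1,0,0,0,0,0,-0.072,-1,0,0,0,0,0,-0.072,-1,0,0,0,0,0,-0.072,-1,0,0,0,0,0,-0.072,-1,0,0,0,0,0,-0.072,-1]
}}

```text
clock: 26.6
position: [0.5586, 0.3237, 0.081]
ee_rot: [-0.0, 0.999, -0.035, 0.001]
contact_force: [0.0, -0.9, 5.8]
width: 0.0426
gripper_force: 41.3
```

>>> {"op": "move_arm", "data": {
  "steps": [0,0,0,0,0,0,-1,0,0,0,0,0,0,-1,0,0,0,0,0,0,-1,0,0,0,0,0,0.01,-1,0,0,0,0,0,0.03,-1,0,0,0,0,0,0.06,-1,0,0,0,0,0,0.09,-1,0,0,0,0,0,0.12,-1,0,0,0,0,0,0.145,-1,0,0,0,0,0,0.152,-1]
}}

```text
clock: 27.6
position: [0.5589, 0.3242, 0.2352]
ee_rot: [-0.001, 0.999, -0.035, 0.002]
contact_force: [0.3, 0.9, -0.5]
width: 0.0427
gripper_force: 41.0
```

>>> {"op": "move_arm", "data": {
  "steps": [0,0,0,-0.004,-0.02,0,-1,0,0,0,-0.012,-0.055,0,-1,0,0,0,-0.021,-0.095,0,-1,0,0,0,-0.029,-0.135,0,-1,0,0,0,-0.038,-0.175,0,-1,0,0,0,-0.046,-0.21,0,-1,0,0,0,-0.051,-0.233,0,-1,0,0,0,-0.0525,-0.241,-0.01,-1,0,0,0,-0.0525,-0.241,-0.02,-1,0,0,0,-0.0525,-0.241,-0.025,-1]
}}

```text
clock: 28.6
position: [0.5045, 0.0833, 0.2048]
ee_rot: [-0.0, 0.999, -0.035, -0.002]
contact_force: [1.0, -0.1, -1.6]
width: 0.0429
gripper_force: 41.1
```

>>> {"op": "move_arm", "data": {
  "steps": [0,0,0,0,0,-0.015,-1,0,0,0,0,0,-0.03,-1,0,0,0,0,0,-0.035,-1,0,0,0,0,0,-0.035,-1,0,0,0,0,0,-0.035,-1,0,0,0,0,0,-0.035,-1,0,0,0,0,0,-0.035,-1,0,0,0,0,0,-0.035,-1,0,0,0,0,0,-0.035,-1,0,0,0,0,0,-0.035,-1]
}}

```text
clock: 29.6
position: [0.5054, 0.0825, 0.172]
ee_rot: [0.0, 0.999, -0.035, 0.0]
contact_force: [0.2, -0.3, -2.7]
width: 0.0428
gripper_force: 41.1
```

```bash
python3 - <<'E'
from h import *
d=grab('wrist'); s=manip.get_state(); print(s['clock'],s['position'],s['width'])
cv2.imwrite('pics/w9.png',cv2.resize(d['pixels'],(800,600),interpolation=2))
for c in [(.506,.0823)]:
  q=np.array([proj(d,[c[0]+.031*np.cos(a),c[1]+.031*np.sin(a),.068]) for a in np.linspace(0,6.28,200)])/.64
  print(q[:,0].min(),q[:,0].max(),q[:,1].min())
E
```

```text
29.65 [0.50536784 0.08247653 0.17194045] 0.042664462619125994
342.0130441158503 449.24220323073484 254.896730723168
```

View pics/w9.png

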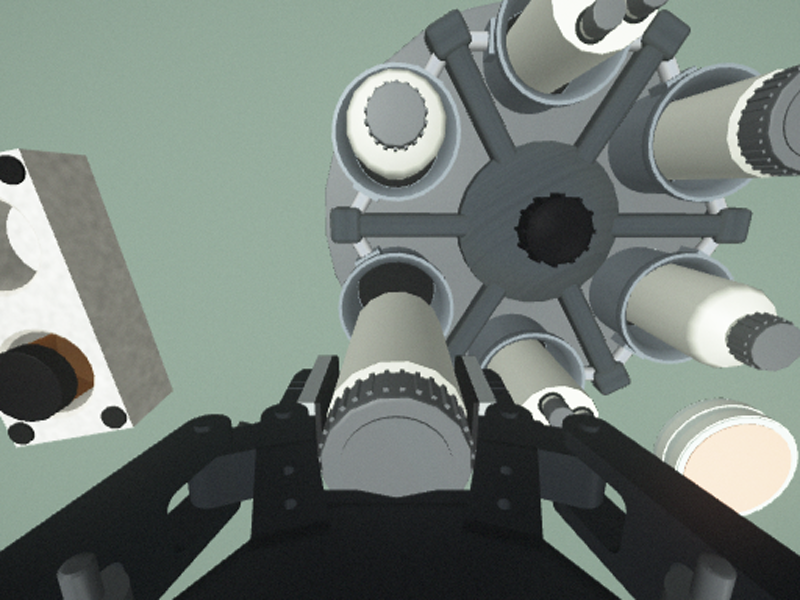

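The wide bottle hangs centred over S4, whose rim spans columns 340-453 with its top at row 250. I'll lower it.

>>> {"op": "move_arm", "data": {
  "steps": [0,0,0,0,0,-0.015,-1,0,0,0,0,0,-0.03,-1,0,0,0,0,0,-0.044,-1,0,0,0,0,0,-0.056,-1,0,0,0,0,0,-0.065,-1,0,0,0,0,0,-0.071,-1,0,0,0,0,0,-0.075,-1,0,0,0,0,0,-0.077,-1,0,0,0,0,0,-0.078,-1,0,0,0,0,0,-0.0785,-1]
}}

```text
clock: 30.65
position: [0.5056, 0.0825, 0.0936]
ee_rot: [0.0, 0.999, -0.035, 0.0]
contact_force: [0.3, 0.3, -1.0]
width: 0.0426
gripper_force: 41.1
```

>>> {"op": "move_arm", "data": {
  "steps": [0,0,0,0,0,-0.0005,-1,0,0,0,0,0,-0.001,-1,0,0,0,0,0,-0.0015,-1,0,0,0,0,0,-0.0015,-1,0,0,0,0,0,-0.0015,-1,0,0,0,0,0,-0.0015,-1,0,0,0,0,0,-0.0015,-1,0,0,0,0,0,-0.0015,-1,0,0,0,0,0,-0.0015,-1,0,0,0,0,0,-0.0015,-1]
}}

```text
clock: 31.65
position: [0.5058, 0.0825, 0.093]
ee_rot: [0.0, 0.999, -0.035, 0.001]
contact_force: [-1.1, 0.2, 6.1]
width: 0.043
gripper_force: 41.9
```

It's seated. I'll release it, rise, and back off for a check.

>>> {"op": "move_arm", "data": {
  "steps": [0,0,0,0,0,0,0,0,0,0,0,0,0,1,0,0,0,0,0,0,1,0,0,0,0,0,0,1,0,0,0,0,0,0,1,0,0,0,0,0,0.01,1,0,0,0,0,0,0.03,1,0,0,0,0,0,0.07,1,0,0,0,0,0,0.11,1,0,0,0,0,0,0.15,1]
}}

```text
clock: 32.65
position: [0.5051, 0.0826, 0.244]
ee_rot: [0.0, 0.999, -0.035, 0.0]
contact_force: [0.7, 0.5, -0.4]
width: 0.0855
gripper_force: 0.0
```

>>> {"op": "move_arm", "data": {
  "steps": [0,0,0,-0.005,-0.02,0.04,1,0,0,0,-0.015,-0.05,0.07,1,0,0,0,-0.02,-0.08,0.09,1,0,0,0,-0.022,-0.085,0.09,1,0,0,0,-0.022,-0.085,0.09,1,0,0,0,-0.022,-0.085,0.09,1,0,0,0,-0.022,-0.085,0.09,1,0,0,0,-0.022,-0.085,0.09,1,0,0,0,-0.022,-0.085,0.09,1,0,0,0,-0.022,-0.085,0.09,1]
}}

```text
clock: 33.65
position: [0.4833, -0.002, 0.3315]
ee_rot: [-0.0, 0.999, -0.035, -0.0]
contact_force: [0.6, 0.4, 0.3]
width: 0.085
gripper_force: 0.0
```

```bash
python3 - <<'E'
from h import *
d=grab('wrist'); s=grab('scene'); st=manip.get_state(); print(st['clock'],st['position'],st['width'])
a=cv2.resize(d['pixels'][:260,60:460],(480,312),interpolation=2); b=cv2.resize(s['pixels'][135:245,170:365],(480,271),interpolation=2)
cv2.imwrite('pics/fin.png',np.vstack([a,b]))
E
```

```text
33.75 [ 0.48337454 -0.00223309  0.33167548] 0.08549871232745554
```

View pics/fin.png

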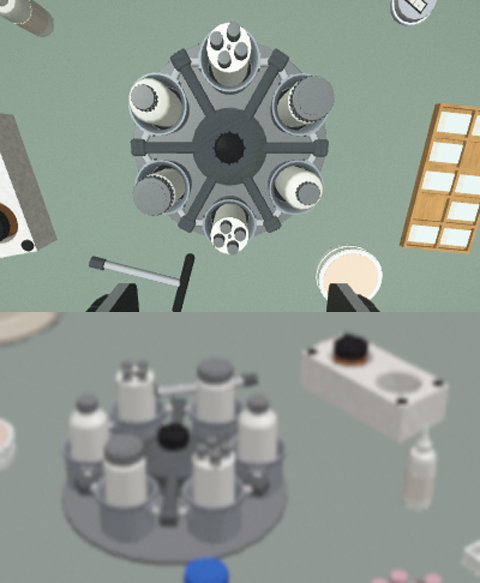

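Each vessel now faces its twin: adapters at (230,45) and (230,235), wides at (315,97) and (157,195), narrows at (147,97) and (300,190). All six are upright and fully down, with the jar and dropper untouched.

```bash
python3 -c "
from rig import manip
print(manip.sign_off())"
```

```text
the job is handed in; nothing more can be done
None
```

I've handed the job in: all six vessels stand upright and fully down in a bucket, each straight across the hub from its twin, with the jar and dropper bottle left alone; it took about 34 s of the 96 s.

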